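Pin back the sprung belt tensioner

ROBOT

A 7-joint arm with a two-finger parallel gripper is mounted at the origin on the work surface. World frame = base frame: x ahead of the robot, y to its left, z up, the work surface at z = 0. Lengths are in m, angles in rad, forces in N, time in s.
With the tool pointing down it reaches from about 0.425 to 0.925 m from the base axis. Payload 6.8 kg.
Tool frame: the origin (TCP) lies at the very end of the fingers, on their centre line; the grasp point (between the pads) lies 19 mm behind it; z points along the fingers, y is the direction in which the jaws open and shut (so a half turn about z gives the same grasp; the last joint's range is limited). The gripper opens to 85 mm and grips with 20 to 120 N. Pads are 22 mm wide; open, the fingers measure 114 mm over their backs; the gripper's body (76 mm by 85 mm) begins 54 mm behind the grasp point. The pads swing forward as they close: fully open they stand 13 mm farther back than shut.
Start: joints at [1.054, 0.477, 0.022, 1.555, -0.011, 1.109, -0.083], TCP at [0.268, -0.619, 0.207] pointing down, gripper open.
Joint ranges: [-2.96, 2.96], [-0.34, 2.1], [-1.41, 1.46], [0.24, 2.44], [-1.37, 4.51], [0.17, 1.92], [-2.96, 2.96]. Speed limits (rad/s): [2.39, 2.39, 3.14, 3.14, 3.14, 3.14, 3.14].

INTERFACE

Orientations are given as a 3x3 rotation matrix whose columns are the frame's x, y, z axes.
In Python, from station import get_state, snapshot, calibration, hand_in, look_for, trace, landmark_of gives the robot as it stands. The module is installed in compiled form; this text tells all that it offers.
- The arm moves only by the tool play_rows, never from a script. Its argument "series" is a list of rows, each an object of numbers: "wx", "wy", "wz": the turn, a rotation vector about the world's x, y, z in degrees; "tx", "ty", "tz": the shift along the world's x, y, z in cm; "gripper": the opening in per cent of the stroke, from 0 (shut) to 100 (fully open). A call has 1 to 10 rows; each row is the pose to reach, as a shift and turn from the pose commanded when the call began; what a row does not reach only later rows make up. A row lasts 1/10 s, in which the tool goes at most 50 mm and 8.59 degrees, less where a joint would pass 70% of its speed; a pose out of reach is approached as far as the arm can. A call with a gripper value outside its range is refused whole. The fingers move at their own pace and stop on an object; "force" is the grip in N (left out, the last holds). Time passes only in rows, so rows that repeat a pose let the fingers close. It gives the time, the measured TCP pose, the force and the opening at its end, in the units of the state.
- get_state(): the state, without advancing time (a new reading comes with each control period).
- snapshot(name): name is "scene" or "top" or "wrist"; returns (picture, depth): 384x512x3 uint8, red, green, blue; 384x512 float32, m along the optical axis (not along the pixel's ray), 0 where there is no reading.
- calibration(name): a dict with "fx", "fy", "cx", "cy" (pixels), "dist_coeffs" ([k1, k2, p1, p2, k3] as OpenCV has them; the pictures are not rectified), "extrinsics" (4x4, takes a point from camera to world coordinates). Camera axes: x right, y up, looking along -z (the intrinsics and any distortion apply to the point x, -y, -z); pixel columns grow to the right and rows downward; lengths in m; the calibration is good to about 2 mm. A picture is of the moment at which its call begins: read the wrist's pose just before it. calibration takes no time and is no camera call; for the wrist camera it gives the pose at the moment of the call.
- hand_in(): hands the job in, once; it reports no verdict.
Trained networks look in the newest picture that a camera, given by its name, has taken for a name from the list of things; names that differ only in an ending like _2 or _b are one class to them, and where a whole thing is asked for, a point or a joint stands for the part that bears it (a point fixed in the world has none). Each returns a list of dicts, best first, with "conf" (0 to 1); they miss things now and then, are a little off and sometimes report something else, mostly with a low value. They report only what shows in the picture. A call takes as long as a camera call. They do not tell look-alikes from the thing itself.
- look_for(camera, thing): "rect" ([centre column, centre row, width, height] in pixels, round what is visible of it).
- trace(camera, thing): "pixels" (384x512 bool, what is visible of it) and "rect" ([centre column, centre row, width, height] in pixels, round what is visible of it).
- landmark_of(camera, thing): "pixel" ([column, row] in pixels: a listed point, or the origin of a listed thing).
The state is a dict: "t": time; "joints": joint angles; "qvel": joint speeds; "joint_efforts": joint torques, N m; "ee_pos": TCP position; "ee_rot": TCP orientation; "force": force on the tool from outside, world axes, zero at the start; "wrist_torque": the same for the moment, N m; "opening": opening from 0.0 (shut) to 1.0 (fully open).
Only numpy, scipy, OpenCV 4.12 (cv2) and the standard library are available. Lean on these libraries where they do the work, as an engineer would, in place of code of your own. Each camera call takes 0.05 s, during which the arm holds its last target.

TASK

Take the yellow-headed lock pin out of the rack and use it to swing the blue tensioner arm of the belt drive back against its spring, then push the pin fully down into the hole of the yellow block and let go, so that the pin keeps the arm swung back. Leave the red-headed pin standing in the rack where it is.

Things in the scene. Friction and masses are not known exactly. Their poses are not given: they have to be found in the camera images.
- lock_pin_mid (a point): Yellow-headed lock pin, upright and loose in one of 3 pipe stubs (rims at z 53 mm, row 100 mm apart); which one varies. 135 mm long, 0.26 kg: steel shaft 20 mm dia x 90 mm, above it the round head 30 mm dia x 45 mm, to grasp. Point on its axis half-way up: foot 67.5 mm below, middle of head 45 mm above; z axis up the pin. Foot at z 8 mm in the rack. A third stub holds a wood-handled punch.
- socket (a point): Mouth centre of the vertical lock hole (28 mm dia, 45 mm deep, 6 mm chamfer) in the top, z 55 mm, of a yellow block 64 mm square, fixed on the grey belt-drive plate. The pin fully home stands on the hole's bottom. Frame of the drive: z up, x and y along the plate (260 x 300 mm). The arm's pivot is at x +129, y +22 mm in it. Pulleys up to z 68 mm stand at x +124, y -83 and +127 mm.
- tensioner (a joint): Blue arm, rad: 0 at rest, + counter-clockwise from above, max 1.15. Bar 14 mm wide, z 62 to 86 mm, passes over the block; 44 mm roller 185 mm from pivot. In the socket frame it points from the pivot along (-cos(0.5-q), sin(0.5-q)); push its +y side towards -y. Spring pushes back 2 to 3 N at 130 mm out, where the hole is. The pin in the hole, on the bar's +y side, holds it at about 0.8.
- red_pin_mid (a point): Bystander: a pin of the same form and size but with a red head, in another stub of the rack; the point is half-way up on its axis. To be left in place.
Not all that is in view belongs to the job. What is shaped like the part that bears lock_pin_mid but pink or purple is not meant.

How it is judged:
By the outcome, as a careful person would: the job done as asked, in the order asked, and still so for the second after the job is handed in, with the robot touching nothing.
It also fails if it takes over 45 s, if anything falls off the work surface, if the arm or the gripper's body presses on something with over 40 N, if the wrist force passes 120 N, or if a joint passes its speed limit or range.

## Working session

There is one attempt and no reset: what is moved stays moved. The work goes in short steps, Python scripts to look and compute and a tool call to move; the robot and the scene stay as the last step left them, time stands still between calls to the robot, and variables do not carry over. Pictures are saved under pics/ and viewed, and the job is handed in when it is done.

Besides the shell and the picture viewer there is one more tool, called as name(argument=value, ...) on one line, values as JSON. play_rows: Moves the arm, as the interface text tells. Its arguments: {"type":"object","properties":{"series":{"type":"array","items":{"type":"object","properties":{"wx":{"type":"number"},"wy":{"type":"number"},"wz":{"type":"number"},"tx":{"type":"number"},"ty":{"type":"number"},"tz":{"type":"number"},"gripper":{"type":"number"}}}},"force":{"type":"number"}},"required":["series"]}

```bash
mkdir -p pics
cat > h.py <<'E'
import numpy as np,cv2
from station import *
def snap(cam,name):
    cal=calibration(cam); p,d=snapshot(cam)
    cv2.imwrite(f'pics/{name}.png',p[:,:,::-1]); np.savez(f'{name}.npz',p=p,d=d,E=cal['extrinsics'])
    return p,d,cal
def ray(cal,u,v):
    K=np.array([[cal['fx'],0,cal['cx']],[0,cal['fy'],cal['cy']],[0,0,1]])
    n=cv2.undistortPoints(np.array([[[u,v]]],float),K,np.array(cal['dist_coeffs']))[0,0]
    E=np.array(cal['extrinsics']); return E[:3,3],E[:3,:3]@np.array([n[0],-n[1],-1.0])
def atz(cal,u,v,z):
    o,r=ray(cal,u,v); return o+r*(z-o[2])/r[2]
def atd(cal,u,v,d):
    o,r=ray(cal,u,v); return o+r*d
E
python3 - <<'E'
from h import *
np.set_printoptions(precision=4,suppress=True)
s=get_state(); print(s['t'],s['ee_pos'],s['ee_rot'],s['opening'],s['force'])
for c in ['scene','top','wrist']:
    p,d,cal=snap(c,c+'0')
    print(c,cal['extrinsics'],cal['fx'])
    for th in ['lock_pin_mid','socket','red_pin_mid','tensioner']:
        for r in landmark_of(c,th)[:3]:
            u,v=r['pixel']; z={'lock_pin_mid':.0755,'socket':.055,'red_pin_mid':.0755,'tensioner':.074}[th]
            print(th,r['conf'],r['pixel'],atz(cal,u,v,z))
E
```

```text
0.0 [ 0.268  -0.6188  0.2056] [[ 0.9176  0.3975 -0.0009]
 [ 0.3975 -0.9176  0.0016]
 [-0.0002 -0.0018 -1.    ]] 1.0021179646568137 [0.0732 0.226  0.2435]
scene [[ 0.4348 -0.6029  0.6689  1.2894]
 [ 0.9003  0.3072 -0.3083 -0.2654]
 [-0.0196  0.7363  0.6764  0.8506]
 [ 0.      0.      0.      1.    ]] 470.8232237765086
lock_pin_mid 0.75 [308.0, 181.5] [0.5183 0.2142 0.0755]
lock_pin_mid 0.62 [359.2, 177.6] [0.5645 0.3392 0.0755]
lock_pin_mid 0.58 [338.4, 166.5] [0.5019 0.3158 0.0755]
socket 0.67 [157.0, 247.3] [ 0.5418 -0.1924  0.055 ]
red_pin_mid 0.71 [333.9, 199.8] [0.606  0.2364 0.0755]Traceback (most recent call last):
  File "<stdin>", line 8, in <module>
ValueError: it knows: lock_pin_mid, red_pin_mid, socket
```

Run:
```python
from h import *
np.set_printoptions(precision=4,suppress=True)
for c in ['top','wrist']:
    p,d,cal=snap(c,c+'0')
    print(c,cal['extrinsics'],cal['fx'])
    for th in ['lock_pin_mid','socket','red_pin_mid']:
        for r in landmark_of(c,th)[:3]:
            u,v=r['pixel']; z={'lock_pin_mid':.0755,'socket':.055,'red_pin_mid':.0755}[th]
            print(th,r['conf'],r['pixel'],atz(cal,u,v,z))
```

```text
top [[ 0.0207  0.9881 -0.1522  0.4342]
 [-0.9997  0.0189 -0.0129  0.0527]
 [-0.0099  0.1524  0.9883  0.799 ]
 [ 0.      0.      0.      1.    ]] 381.01423673287115
lock_pin_mid 0.93 [171.6, 212.7] [0.5049 0.2201 0.0755]
lock_pin_mid 0.93 [114.2, 188.1] [0.5507 0.3375 0.0755]
lock_pin_mid 0.57 [227.9, 222.0] [0.4895 0.1111 0.0755]
socket 0.82 [382.7, 201.9] [ 0.5364 -0.1936  0.055 ]
red_pin_mid 0.69 [164.3, 162.9] [0.6027 0.2401 0.0755]
wrist [[ 0.3971  0.8765  0.2721  0.3379]
 [-0.9178  0.3795  0.1171 -0.5907]
 [-0.0007 -0.2962  0.9551  0.3741]
 [ 0.      0.      0.      1.    ]] 288.55137646947225
```

View pics/scene0.png

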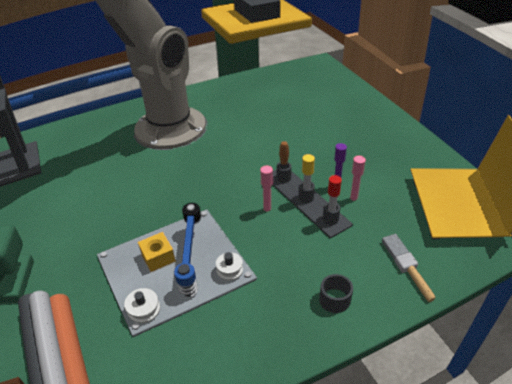

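View pics/top0.png

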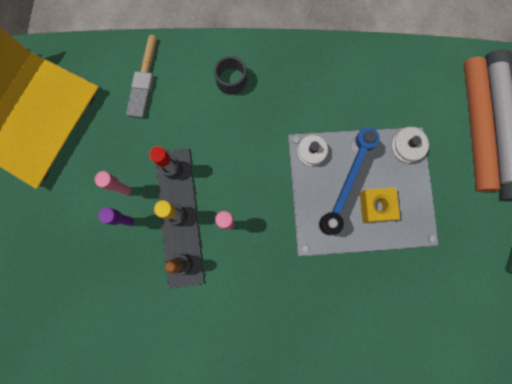

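The yellow pin is in the middle stub (head in top at 163,209). The red pin is at (160,156), the punch at (177,266), and the pink and purple ones are decoys. The block is at (381,204) and the pivot at (368,138). The socket's +x is roughly world +x and its +y roughly world +y. Next I'll measure by depth and colour.

```bash
cat >> h.py <<'E'
def cloud(cal,d,m):
    v,u=np.where(m&(d>0))
    K=np.array([[cal['fx'],0,cal['cx']],[0,cal['fy'],cal['cy']],[0,0,1]])
    n=cv2.undistortPoints(np.stack([u,v],1)[:,None].astype(float),K,np.array(cal['dist_coeffs']))[:,0]
    z=d[v,u]; P=np.stack([n[:,0]*z,-n[:,1]*z,-z],1); E=np.array(cal['extrinsics'])
    return P@E[:3,:3].T+E[:3,3],u,v
def circ(P):
    A=np.c_[2*P[:,:2],np.ones(len(P))]; x=np.linalg.lstsq(A,(P[:,:2]**2).sum(1),rcond=None)[0]
    return x[:2],np.sqrt(x[2]+x[:2]@x[:2])
E
python3 - <<'E'
from h import *
np.set_printoptions(precision=4,suppress=True)
for c in ['top','scene']:
    f=np.load(c+'0.npz'); p,d=f['p'],f['d']; cal=calibration(c)
    hsv=cv2.cvtColor(p,cv2.COLOR_RGB2HSV)
    for nm,lo,hi in [('yel',(20,150,90),(32,255,255)),('blue',(100,150,60),(118,255,255)),('red',(0,180,90),(6,255,255))]:
        m=cv2.inRange(hsv,lo,hi)
        n,l,st,ce=cv2.connectedComponentsWithStats(m)
        for i in range(1,n):
            if 40<st[i,4]<3000:
                P,u,v=cloud(cal,d,l==i)
                zt=np.percentile(P[:,2],90); T=P[abs(P[:,2]-zt)<.006]
                print(c,nm,st[i],ce[i],'ztop',zt,'topmed',np.median(T,0),'mid',(T.min(0)+T.max(0))/2,T.max(0)-T.min(0))
E
```

```text
top yel [ 360  188   40   34 1072] [379.6782 204.7099] ztop 0.05547753693496975 topmed [ 0.5324 -0.1932  0.0539] mid [ 0.5327 -0.193   0.0536] [0.0655 0.0681 0.0082]
top yel [155 201  20  18 276] [164.0435 209.6304] ztop 0.14333193033113362 topmed [0.5046 0.2213 0.1421] mid [0.5047 0.2218 0.1413] [0.0284 0.0275 0.0079]
top blue [333 127  46  87 705] [354.8681 167.3262] ztop 0.0876902148109339 topmed [ 0.5993 -0.132   0.0857] mid [ 0.5946 -0.1329  0.0868] [0.1702 0.0904 0.0101]
top red [150 147  16  19 210] [157.819  154.9333] ztop 0.14359269114619605 topmed [0.6035 0.2366 0.142 ] mid [0.6034 0.2369 0.1418] [0.0263 0.0272 0.0068]
scene yel [ 202    0  110   40 1835] [250.9079  19.0065] ztop 0.07497535788777285 topmed [-0.5511  0.5061  0.0723] mid [-0.6227  0.5932  0.0743] [0.367  0.4013 0.0106]
scene yel [303 155  11  20 197] [307.8782 164.0457] ztop 0.14086452235253946 topmed [0.5071 0.2171 0.1398] mid [0.506  0.2183 0.1391] [0.0301 0.0287 0.0082]
scene yel [138 233  37  37 706] [155.7918 249.517 ] ztop 0.05484015269185547 topmed [ 0.5345 -0.1968  0.0533] mid [ 0.533  -0.1957  0.0536
[... 486 characters left out ...]
0.9807 -0.2756 -0.2191] [0.0462 0.628  0.0119]
scene blue [ 18  90 124  41 843] [ 79.07   109.2491] ztop -0.3669971196646646 topmed [-0.9835 -0.2615 -0.3691] mid [-0.979  -0.2595 -0.367 ] [0.0502 0.659  0.0119]
scene blue [175 215  20  71 542] [186.81   254.6476] ztop 0.08704828772231842 topmed [ 0.6105 -0.14    0.085 ] mid [ 0.5926 -0.1368  0.0859] [0.1769 0.0925 0.0097]
scene blue [ 447  278   65   99 1508] [480.6678 325.7248] ztop -0.2314682643191531 topmed [ 0.9001  0.6643 -0.2319] mid [ 0.8943  0.679  -0.2318] [0.0386 0.04   0.0112]
scene red [329 176  12   9  77] [334.6883 179.7143] ztop 0.14171593371980507 topmed [0.6052 0.2339 0.1403] mid [0.6035 0.2324 0.1403] [0.0279 0.0281 0.0062]
```

play_rows(series=[{"tx":3,"ty":4,"tz":3,"wz":-2},{"tx":6,"ty":8,"tz":6,"wz":-4},{"tx":9,"ty":12,"tz":8,"wz":-6},{"tx":12,"ty":16,"tz":9,"wz":-8},{"tx":15,"ty":20,"tz":9.4,"wz":-10},{"tx":18,"ty":24,"tz":9.4,"wz":-12},{"tx":21,"ty":29,"tz":9.4,"wz":-14},{"tx":24,"ty":34,"tz":9.4,"wz":-16},{"tx":27,"ty":38,"tz":9.4,"wz":-17},{"tx":29,"ty":43,"tz":9.4,"wz":-18}])

```text
schema error: expected keys wx, wy, wz, tx, ty, tz, gripper
```

play_rows(series=[{"tx":0},{"tx":0},{"tx":0}])

```text
schema error: expected keys wx, wy, wz, tx, ty, tz, gripper
```

Run:
```python
from h import *
np.set_printoptions(precision=4,suppress=True)
s=get_state();print(s['t'],s['ee_pos'],s['ee_rot'],abs(s['qvel']).max() if hasattr(s['qvel'],'max') else s['qvel'])
p,d,cal=snap('wrist','wrist1')
for r in landmark_of('wrist','socket')[:3]: print(r,atz(cal,*r['pixel'],.055))
hsv=cv2.cvtColor(p,cv2.COLOR_RGB2HSV)
for nm,lo,hi in [('yel',(20,150,90),(32,255,255)),('blue',(100,150,60),(118,255,255))]:
    m=cv2.inRange(hsv,lo,hi); n,l,st,ce=cv2.connectedComponentsWithStats(m)
    for i in range(1,n):
        if st[i,4]>100:
            P,u,v=cloud(cal,d,l==i); zt=np.percentile(P[:,2],90); T=P[abs(P[:,2]-zt)<.004]
            print(nm,st[i],ce[i],zt,cv2.minAreaRect((T[:,:2]*1000).astype(np.float32)))
```

```text
0.6 [ 0.2683 -0.6194  0.2066] [[ 0.9176  0.3975  0.    ]
 [ 0.3975 -0.9176  0.    ]
 [ 0.      0.     -1.    ]] 0.0011757577705824964
blue [ 457   99   55   85 1863] [491.8164 142.7375] -0.400923626373653 ((498.73114013671875, -1276.347412109375), (6.899568557739258, 118.79064178466797), 89.96479034423828)
blue [ 391  227  121  120 6055] [461.8505 280.4908] -0.1432430003947296 ((164.60595703125, -1275.610595703125), (6.807146072387695, 86.09883117675781), 89.70897674560547)
blue [402 353  35  31 707] [417.6846 370.0523] -0.17056647539747338 ((-101.88258361816406, -1274.9190673828125), (6.483088970184326, 36.386009216308594), 87.54886627197266)
```

View pics/wrist1.png

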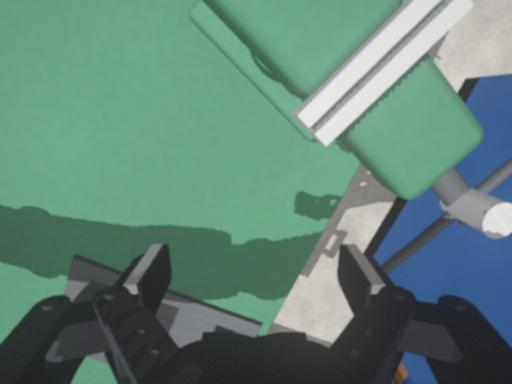

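The arm hasn't moved: every row needs all seven keys. I'll resend it complete.

play_rows(series=[{"tx":3,"ty":4,"tz":3,"wx":0,"wy":0,"wz":-2,"gripper":100},{"tx":6,"ty":8,"tz":6,"wx":0,"wy":0,"wz":-4,"gripper":100},{"tx":9,"ty":12,"tz":8,"wx":0,"wy":0,"wz":-6,"gripper":100},{"tx":12,"ty":16,"tz":9.4,"wx":0,"wy":0,"wz":-8,"gripper":100},{"tx":15,"ty":20,"tz":9.4,"wx":0,"wy":0,"wz":-10,"gripper":100},{"tx":18,"ty":24,"tz":9.4,"wx":0,"wy":0,"wz":-12,"gripper":100},{"tx":21,"ty":28,"tz":9.4,"wx":0,"wy":0,"wz":-14,"gripper":100},{"tx":24,"ty":32,"tz":9.4,"wx":0,"wy":0,"wz":-16,"gripper":100},{"tx":27,"ty":37,"tz":9.4,"wx":0,"wy":0,"wz":-17,"gripper":100},{"tx":29,"ty":43,"tz":9.4,"wx":0,"wy":0,"wz":-18,"gripper":100}])

```text
t: 1.7
ee_pos: [0.5433, -0.2265, 0.3007]
ee_rot: [[0.996, 0.094, 0.001], [0.094, -0.996, -0.0], [0.001, 0.0, -1.0]]
force: [1.7, 0.1, 0.1]
opening: 0.997
```

play_rows(series=[{"tx":0,"ty":0,"tz":0,"wx":0,"wy":0,"wz":0,"gripper":100},{"tx":0,"ty":0,"tz":0,"wx":0,"wy":0,"wz":0,"gripper":100},{"tx":0,"ty":0,"tz":0,"wx":0,"wy":0,"wz":0,"gripper":100}])

```text
t: 2.0
ee_pos: [0.5413, -0.2297, 0.3006]
ee_rot: [[0.996, 0.093, -0.0], [0.093, -0.996, -0.001], [-0.0, 0.001, -1.0]]
force: [-0.4, -0.5, -0.4]
opening: 0.999
```

Run:
```python
from h import *
np.set_printoptions(precision=4,suppress=True)
s=get_state();print(s['t'],s['ee_pos'],s['ee_rot'],np.abs(s['qvel']).max())
p,d,cal=snap('wrist','wrist1')
for r in landmark_of('wrist','socket')[:3]: print(r,atz(cal,*r['pixel'],.055))
hsv=cv2.cvtColor(p,cv2.COLOR_RGB2HSV)
for nm,lo,hi in [('yel',(20,150,90),(32,255,255)),('blue',(100,150,60),(118,255,255))]:
    m=cv2.inRange(hsv,lo,hi); n,l,st,ce=cv2.connectedComponentsWithStats(m)
    for i in range(1,n):
        if st[i,4]>100:
            P,u,v=cloud(cal,d,l==i); zt=np.percentile(P[:,2],90); T=P[abs(P[:,2]-zt)<.004]
            print(nm,st[i],ce[i],zt,cv2.minAreaRect((T[:,:2]*1000).astype(np.float32)))
```

```text
2.0 [ 0.5413 -0.2297  0.3006] [[ 0.9957  0.0927 -0.0003]
 [ 0.0927 -0.9957 -0.0008]
 [-0.0004  0.0008 -1.    ]] 0.016429537288896064
{'pixel': [229.1, 160.8], 'conf': 0.79} [ 0.5346 -0.1958  0.055 ]
yel [ 207  139   43   43 1450] [228.5062 160.2614] 0.05649018731521881 ((534.1466064453125, -194.48609924316406), (60.53330993652344, 60.43195343017578), 5.068076133728027)
blue [490 313  22  34 292] [500.3527 326.8082] -0.3566760403116825 ((-135.80410766601562, -1275.919677734375), (32.95801544189453, 6.712212562561035), 8.198269844055176)
```

View pics/wrist1.png

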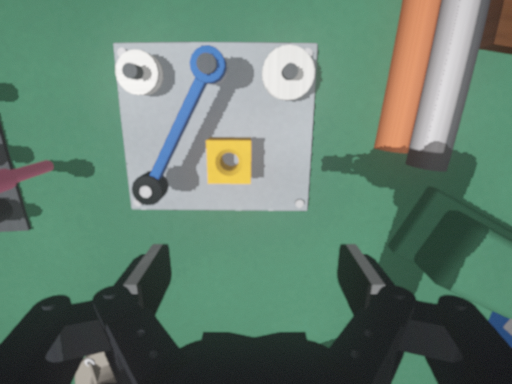

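The view is clear. The block is at (229,161), giving socket ≈ (0.534,-0.195), and the drive yaw is ≈ 5°, already aligned with the tool. Now over the rack.

play_rows(series=[{"tx":0,"ty":5,"tz":0,"wx":0,"wy":0,"wz":0,"gripper":100},{"tx":-1,"ty":10,"tz":0,"wx":0,"wy":0,"wz":0,"gripper":100},{"tx":-1,"ty":15,"tz":0,"wx":0,"wy":0,"wz":0,"gripper":100},{"tx":-2,"ty":20,"tz":0,"wx":0,"wy":0,"wz":0,"gripper":100},{"tx":-2,"ty":25,"tz":0,"wx":0,"wy":0,"wz":0,"gripper":100},{"tx":-3,"ty":30,"tz":0,"wx":0,"wy":0,"wz":0,"gripper":100},{"tx":-3,"ty":35,"tz":0,"wx":0,"wy":0,"wz":0,"gripper":100},{"tx":-3.6,"ty":40,"tz":0,"wx":0,"wy":0,"wz":0,"gripper":100},{"tx":-3.6,"ty":45,"tz":0,"wx":0,"wy":0,"wz":0,"gripper":100},{"tx":-3.6,"ty":45,"tz":0,"wx":0,"wy":0,"wz":0,"gripper":100}])

```text
t: 3.1
ee_pos: [0.5044, 0.2285, 0.3009]
ee_rot: [[0.995, 0.103, -0.0], [0.103, -0.995, 0.004], [0.0, -0.004, -1.0]]
force: [0.8, -0.3, 0.2]
opening: 0.996
```

play_rows(series=[{"tx":0,"ty":0,"tz":0,"wx":0,"wy":0,"wz":0,"gripper":100},{"tx":0,"ty":0,"tz":0,"wx":0,"wy":0,"wz":0,"gripper":100},{"tx":0,"ty":0,"tz":0,"wx":0,"wy":0,"wz":0,"gripper":100}])

```text
t: 3.4
ee_pos: [0.5067, 0.2193, 0.3005]
ee_rot: [[0.996, 0.091, 0.0], [0.091, -0.996, -0.001], [0.0, 0.001, -1.0]]
force: [-0.8, -0.2, -0.3]
opening: 1.0
```

Run:
```python
from h import *
np.set_printoptions(precision=4,suppress=True)
s=get_state();print(s['t'],s['ee_pos'],np.abs(s['qvel']).max())
p,d,cal=snap('wrist','wrist2')
hsv=cv2.cvtColor(p,cv2.COLOR_RGB2HSV)
for nm,lo,hi in [('yel',(20,150,90),(32,255,255)),('red',(0,180,90),(6,255,255))]:
    m=cv2.inRange(hsv,lo,hi); n,l,st,ce=cv2.connectedComponentsWithStats(m)
    for i in range(1,n):
        if st[i,4]>100:
            P,u,v=cloud(cal,d,l==i); zt=np.percentile(P[:,2],90); T=P[abs(P[:,2]-zt)<.004]
            print(nm,st[i],ce[i],zt,cv2.minEnclosingCircle((T[:,:2]*1000).astype(np.float32)))
f=np.load('wrist1.npz');d=f['d'];E=f['E'];cal['extrinsics']=E
m=np.zeros_like(d,bool);m[190:300,390:500]=True
P,u,v=cloud(cal,d,m); print('greenbox', np.percentile(P,[2,50,98],axis=0))
```

```text
3.4 [0.5067 0.2193 0.3005] 0.00647279187796356
yel [   0    0   95  106 7018] [39.0363 42.3324] 0.03341431439320506 ((647.06884765625, 528.4212646484375), 91.08567810058594)
yel [484 145  28  42 688] [501.4913 170.2907] 0.05592678114559553 ((531.1160888671875, -171.9156036376953), 31.931238174438477)
yel [241 156  23  29 536] [252.0709 169.8321] 0.14430036419958256 ((506.57147216796875, 220.14572143554688), 14.033126831054688)
greenbox [[ 0.3024 -0.6639 -0.0007]
 [ 0.4567 -0.5208  0.0323]
 [ 0.559  -0.2838  0.3847]]
```

View pics/wrist2.png

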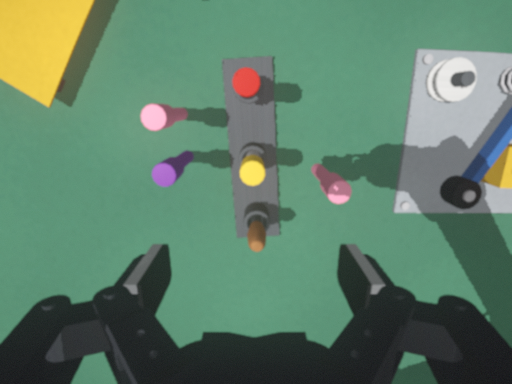

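The picture shows the yellow head at (252,170), centred under the tool at (0.506,0.220), with clear gaps either side for the fingers. Descending.

play_rows(series=[{"tx":0,"ty":0.1,"tz":-4,"wx":0,"wy":0,"wz":0,"gripper":100},{"tx":0,"ty":0.1,"tz":-8,"wx":0,"wy":0,"wz":0,"gripper":100},{"tx":0,"ty":0.1,"tz":-12,"wx":0,"wy":0,"wz":0,"gripper":100},{"tx":0,"ty":0.1,"tz":-15,"wx":0,"wy":0,"wz":0,"gripper":100},{"tx":0,"ty":0.1,"tz":-18,"wx":0,"wy":0,"wz":0,"gripper":100},{"tx":0,"ty":0.1,"tz":-20.2,"wx":0,"wy":0,"wz":0,"gripper":100},{"tx":0,"ty":0.1,"tz":-20.2,"wx":0,"wy":0,"wz":0,"gripper":100},{"tx":0,"ty":0.1,"tz":-20.2,"wx":0,"wy":0,"wz":0,"gripper":100}])

```text
t: 4.25
ee_pos: [0.5064, 0.2221, 0.0991]
ee_rot: [[0.996, 0.093, 0.0], [0.093, -0.996, -0.0], [0.0, 0.0, -1.0]]
force: [-0.1, 0.8, 1.1]
opening: 1.004
```

play_rows(series=[{"tx":0,"ty":0,"tz":0,"wx":0,"wy":0,"wz":0,"gripper":20},{"tx":0,"ty":0,"tz":0,"wx":0,"wy":0,"wz":0,"gripper":10},{"tx":0,"ty":0,"tz":0,"wx":0,"wy":0,"wz":0,"gripper":0},{"tx":0,"ty":0,"tz":0,"wx":0,"wy":0,"wz":0,"gripper":0},{"tx":0,"ty":0,"tz":0,"wx":0,"wy":0,"wz":0,"gripper":0},{"tx":0,"ty":0,"tz":0,"wx":0,"wy":0,"wz":0,"gripper":0},{"tx":0,"ty":0,"tz":0,"wx":0,"wy":0,"wz":0,"gripper":0},{"tx":0,"ty":0,"tz":0,"wx":0,"wy":0,"wz":0,"gripper":0},{"tx":0,"ty":0,"tz":0,"wx":0,"wy":0,"wz":0,"gripper":0},{"tx":0,"ty":0,"tz":0,"wx":0,"wy":0,"wz":0,"gripper":0}], force=70)

```text
t: 5.25
ee_pos: [0.5068, 0.2231, 0.0996]
ee_rot: [[0.996, 0.094, 0.002], [0.094, -0.996, 0.0], [0.002, -0.0, -1.0]]
force: [-0.1, -1.0, 6.4]
opening: 0.324
```

Run:
```python
from h import *
s=get_state();print(s['t'],s['ee_pos'],s['opening'],s['force'])
snap('wrist','wrist3')
```

```text
5.25 [0.50677709 0.22307311 0.09960913] 0.3238990528605792 [-0.0989306  -1.04853412  6.40140174]
```

View pics/wrist3.png

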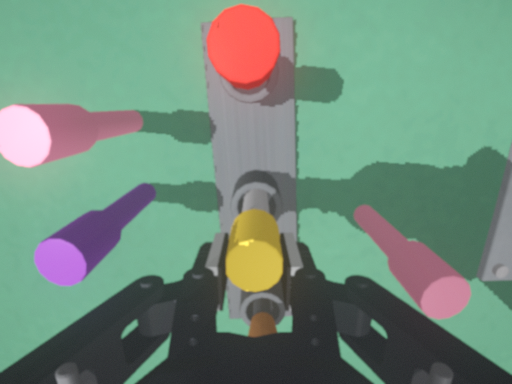

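The pin is gripped (opening 27.5 mm against the 30 mm head). Lifting straight up.

play_rows(series=[{"tx":0,"ty":0,"tz":1,"wx":0,"wy":0,"wz":0,"gripper":0},{"tx":0,"ty":0,"tz":3,"wx":0,"wy":0,"wz":0,"gripper":0},{"tx":0,"ty":0,"tz":5,"wx":0,"wy":0,"wz":0,"gripper":0},{"tx":0,"ty":0,"tz":8,"wx":0,"wy":0,"wz":0,"gripper":0},{"tx":0,"ty":0,"tz":11,"wx":0,"wy":0,"wz":0,"gripper":0},{"tx":0,"ty":0,"tz":14,"wx":0,"wy":0,"wz":0,"gripper":0},{"tx":0,"ty":0,"tz":16,"wx":0,"wy":0,"wz":0,"gripper":0},{"tx":0,"ty":0,"tz":17,"wx":0,"wy":0,"wz":0,"gripper":0},{"tx":0,"ty":0,"tz":17,"wx":0,"wy":0,"wz":0,"gripper":0},{"tx":0,"ty":0,"tz":17,"wx":0,"wy":0,"wz":0,"gripper":0}])

```text
t: 6.3
ee_pos: [0.5053, 0.2224, 0.2675]
ee_rot: [[0.996, 0.095, -0.002], [0.095, -0.996, -0.001], [-0.002, 0.001, -1.0]]
force: [-0.0, 0.4, -3.9]
opening: 0.326
```

Run:
```python
from h import *
np.set_printoptions(precision=4,suppress=True)
s=get_state();print(s['t'],s['ee_pos'],s['opening'],s['force'])
for c in ['scene','top']:
    p,d,cal=snap(c,c+'4')
    for r in trace(c,'lock_pin_mid')[:4]:
        P,u,v=cloud(cal,d,r['pixels']); print(c,r['conf'],r['rect'],np.percentile(P,[3,50,97],axis=0))
p=np.load('scene4.npz')['p'][80:240,230:390]
cv2.imwrite('pics/s4c.png',cv2.resize(p,None,fx=3.5,fy=3.5)[:,:,::-1])
```

```text
6.3 [0.5053 0.2224 0.2675] 0.3264020244379786 [-0.0391  0.4219 -3.926 ]
scene 0.91 [312.3, 123.8, 12.0, 49.5] [[0.4971 0.2073 0.1745]
 [0.5117 0.216  0.2535]
 [0.5187 0.2352 0.3084]]
scene 0.72 [342.4, 159.4, 15.9, 34.3] [[0.4395 0.309  0.0162]
 [0.4995 0.3191 0.1039]
 [0.5079 0.3565 0.1336]]
scene 0.63 [356.8, 177.6, 10.0, 44.7] [[0.5526 0.3219 0.0105]
 [0.5651 0.3299 0.0924]
 [0.5727 0.342  0.1336]]
scene 0.59 [265.8, 188.4, 13.0, 48.1] [[0.4837 0.0968 0.0083]
 [0.496  0.1071 0.0946]
 [0.5034 0.1198 0.1349]]
top 0.84 [142.9, 205.2, 40.8, 12.5] [[ 0.4893  0.2076 -0.0007]
 [ 0.4955  0.2149  0.2665]
 [ 0.5168  0.3069  0.3106]]
top 0.7 [225.8, 218.9, 12.1, 15.4] [[0.4762 0.101  0.1102]
 [0.4882 0.1118 0.1339]
 [0.5006 0.1242 0.1364]]
top 0.7 [115.9, 215.9, 35.3, 12.4] [[0.48   0.3122 0.0014]
 [0.4905 0.3189 0.118 ]
 [0.5015 0.3384 0.1357]]
top 0.2 [362.9, 191.1, 143.5, 128.9] [[ 0.4472 -0.3065  0.0068]
 [ 0.5631 -0.1587  0.0099]
 [ 0.6864 -0.0267  0.0886]]
```

View pics/s4c.png

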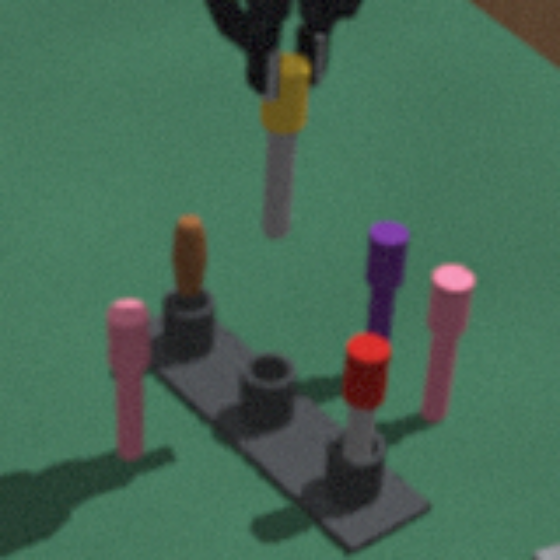

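The pin is held upright and its foot is at z ≈ 0.175 as expected; the red pin and punch are undisturbed. Now I'll carry it to the +y side of the arm, staying high.

play_rows(series=[{"tx":0.2,"ty":-2,"tz":0,"wx":0,"wy":0,"wz":0,"gripper":0},{"tx":0.5,"ty":-5,"tz":0,"wx":0,"wy":0,"wz":0,"gripper":0},{"tx":0.8,"ty":-9,"tz":0,"wx":0,"wy":0,"wz":0,"gripper":0},{"tx":1.1,"ty":-13,"tz":0,"wx":0,"wy":0,"wz":0,"gripper":0},{"tx":1.4,"ty":-17,"tz":0,"wx":0,"wy":0,"wz":0,"gripper":0},{"tx":1.7,"ty":-21,"tz":0,"wx":0,"wy":0,"wz":0,"gripper":0},{"tx":2,"ty":-25,"tz":0,"wx":0,"wy":0,"wz":0,"gripper":0},{"tx":2.2,"ty":-28.2,"tz":0,"wx":0,"wy":0,"wz":0,"gripper":0},{"tx":2.2,"ty":-28.2,"tz":0,"wx":0,"wy":0,"wz":0,"gripper":0},{"tx":2.2,"ty":-28.2,"tz":0,"wx":0,"wy":0,"wz":0,"gripper":0}])

```text
t: 7.5
ee_pos: [0.5276, -0.0597, 0.2679]
ee_rot: [[0.996, 0.093, -0.001], [0.093, -0.996, 0.0], [-0.001, -0.001, -1.0]]
force: [0.5, 0.5, -2.8]
opening: 0.323
```

Run:
```python
from h import *
np.set_printoptions(precision=4,suppress=True)
s=get_state();print(s['t'],s['ee_pos'],s['opening'],s['force'])
p,d,cal=snap('scene','scene5')
for r in trace('scene','lock_pin_mid')[:1]:
    P,u,v=cloud(cal,d,r['pixels']); print(r['conf'],r['rect'])
    zs=np.arange(.17,.31,.01)
    for z in zs:
        Q=P[abs(P[:,2]-z)<.005]
        if len(Q)>4: print(round(z,3),len(Q),np.median(Q[:,:2],0))
snap('wrist','wrist5')
```

```text
7.5 [ 0.5276 -0.0597  0.2679] 0.322842742416162 [ 0.4588  0.4655 -2.7685]
0.84 [198.1, 161.4, 12.6, 51.1]
0.18 16 [ 0.5342 -0.0636]
0.19 32 [ 0.5349 -0.0652]
0.2 33 [ 0.5346 -0.0635]
0.21 30 [ 0.535  -0.0647]
0.22 30 [ 0.5348 -0.063 ]
0.23 30 [ 0.5343 -0.0635]
0.24 31 [ 0.5348 -0.0634]
0.25 37 [ 0.5345 -0.0639]
0.26 23 [ 0.5347 -0.0646]
0.27 44 [ 0.5394 -0.0658]
0.28 47 [ 0.5391 -0.0658]
0.29 48 [ 0.5387 -0.0629]
0.3 47 [ 0.5393 -0.0615]
```

View pics/wrist5.png

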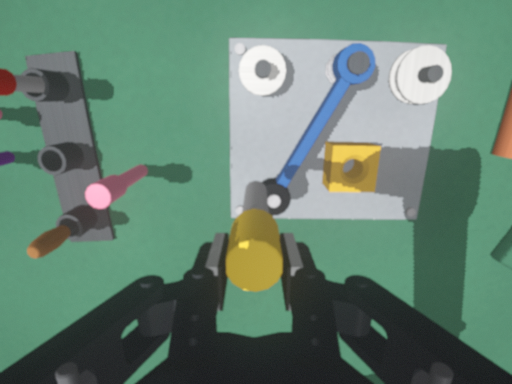

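View pics/scene5.png

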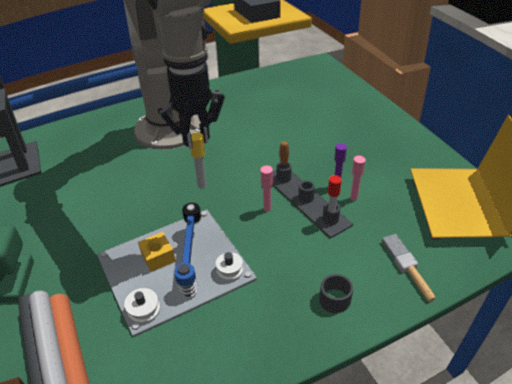

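The pin is vertical (axis constant over its height to about 1 mm), clear of the arm and beyond its roller. I'll lower it beside the bar with the foot at about z 63 mm.

play_rows(series=[{"tx":0,"ty":0,"tz":-3,"wx":0,"wy":0,"wz":0,"gripper":0},{"tx":0,"ty":0,"tz":-6,"wx":0,"wy":0,"wz":0,"gripper":0},{"tx":0,"ty":0,"tz":-9,"wx":0,"wy":0,"wz":0,"gripper":0},{"tx":0,"ty":0,"tz":-11.3,"wx":0,"wy":0,"wz":0,"gripper":0},{"tx":0,"ty":0,"tz":-11.3,"wx":0,"wy":0,"wz":0,"gripper":0},{"tx":0,"ty":0,"tz":-11.3,"wx":0,"wy":0,"wz":0,"gripper":0}])

```text
t: 8.25
ee_pos: [0.5282, -0.0582, 0.156]
ee_rot: [[0.995, 0.096, -0.0], [0.096, -0.995, 0.0], [-0.0, -0.0, -1.0]]
force: [0.6, 1.0, -2.7]
opening: 0.322
```

Run:
```python
from h import *
np.set_printoptions(precision=4,suppress=True)
s=get_state();print(s['t'],s['ee_pos'],s['opening'],s['force'])
p,d,cal=snap('wrist','wrist6')
for r in landmark_of('wrist','socket')[:2]: print(r,atz(cal,*r['pixel'],.055))
hsv=cv2.cvtColor(p,cv2.COLOR_RGB2HSV)
m=cv2.inRange(hsv,(20,150,90),(32,255,255)); n,l,st,ce=cv2.connectedComponentsWithStats(m)
for i in range(1,n):
    if st[i,4]>100:
        P,u,v=cloud(cal,d,l==i); T=P[abs(P[:,2]-.055)<.005]
        if len(T)>50: print(st[i],ce[i],cv2.minAreaRect((T[:,:2]*1000).astype(np.float32)))
```

```text
8.25 [ 0.5282 -0.0582  0.156 ] 0.32205062922556393 [ 0.5595  0.9819 -2.7096]
{'pixel': [391.5, 192.8], 'conf': 0.67} [ 0.534  -0.1953  0.055 ]
[ 349  161   78   63 3521] [390.3522 192.2599] ((533.112548828125, -194.2626953125), (62.654808044433594, 64.97248840332031), 4.702746868133545)
```

View pics/wrist6.png

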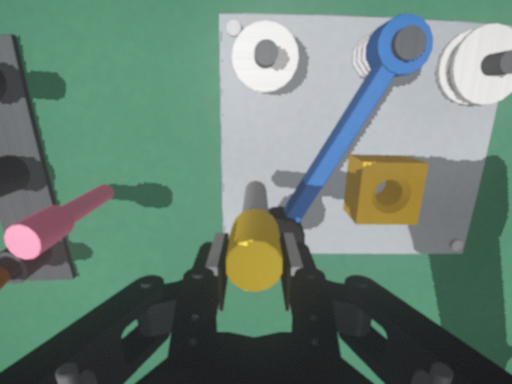

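Pin shaft is now at bar height, left of the bar; the hole is at px (391,193), giving (0.534,-0.195). Pushing the arm.

play_rows(series=[{"tx":0.1,"ty":-1.5,"tz":0,"wx":0,"wy":0,"wz":0,"gripper":0},{"tx":0.1,"ty":-3,"tz":0,"wx":0,"wy":0,"wz":0,"gripper":0},{"tx":0.2,"ty":-4.5,"tz":0,"wx":0,"wy":0,"wz":0,"gripper":0},{"tx":0.2,"ty":-6,"tz":0,"wx":0,"wy":0,"wz":0,"gripper":0},{"tx":0.3,"ty":-7.5,"tz":0,"wx":0,"wy":0,"wz":0,"gripper":0},{"tx":0.4,"ty":-9,"tz":0,"wx":0,"wy":0,"wz":0,"gripper":0},{"tx":0.4,"ty":-10.5,"tz":0,"wx":0,"wy":0,"wz":0,"gripper":0},{"tx":0.5,"ty":-12,"tz":0,"wx":0,"wy":0,"wz":0,"gripper":0},{"tx":0.6,"ty":-13,"tz":0,"wx":0,"wy":0,"wz":0,"gripper":0},{"tx":0.6,"ty":-13.7,"tz":0,"wx":0,"wy":0,"wz":0,"gripper":0}])

```text
t: 9.35
ee_pos: [0.5346, -0.1971, 0.1556]
ee_rot: [[0.996, 0.094, 0.001], [0.094, -0.996, 0.0], [0.001, -0.0, -1.0]]
force: [0.4, 3.9, -2.8]
opening: 0.327
```

play_rows(series=[{"tx":0,"ty":0,"tz":0,"wx":0,"wy":0,"wz":0,"gripper":0},{"tx":0,"ty":0,"tz":0,"wx":0,"wy":0,"wz":0,"gripper":0}])

```text
t: 9.55
ee_pos: [0.5341, -0.1956, 0.1556]
ee_rot: [[0.995, 0.095, 0.0], [0.095, -0.995, 0.001], [0.0, -0.0, -1.0]]
force: [0.4, 3.2, -1.7]
opening: 0.326
```

Run:
```python
from h import *
np.set_printoptions(precision=4,suppress=True)
s=get_state();print(s['t'],s['ee_pos'],s['opening'],s['force'])
p,d,cal=snap('wrist','wrist7')
p,d,cal=snap('scene','scene7')
for r in trace('scene','lock_pin_mid')[:1]:
    P,u,v=cloud(cal,d,r['pixels']); print(r['conf'],r['rect'])
    for z in np.arange(.06,.2,.02):
        Q=P[abs(P[:,2]-z)<.008]
        if len(Q)>4: print(round(z,3),len(Q),np.median(Q[:,:2],0))
cv2.imwrite('pics/s7c.png',cv2.resize(p[130:330,80:280],None,fx=3,fy=3)[:,:,::-1])
```

```text
9.55 [ 0.5341 -0.1956  0.1556] 0.3262061460913546 [ 0.3927  3.1923 -1.6663]
0.96 [146.4, 219.7, 20.6, 45.7]
0.08 45 [ 0.5413 -0.1974]
0.1 48 [ 0.5403 -0.198 ]
0.12 50 [ 0.5409 -0.198 ]
0.14 44 [ 0.5393 -0.1975]
0.16 68 [ 0.5439 -0.198 ]
0.18 86 [ 0.5445 -0.1965]
0.2 133 [ 0.5368 -0.1953]
```

View pics/wrist7.png

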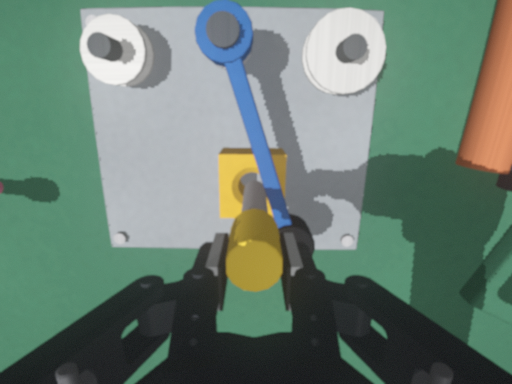

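View pics/s7c.png

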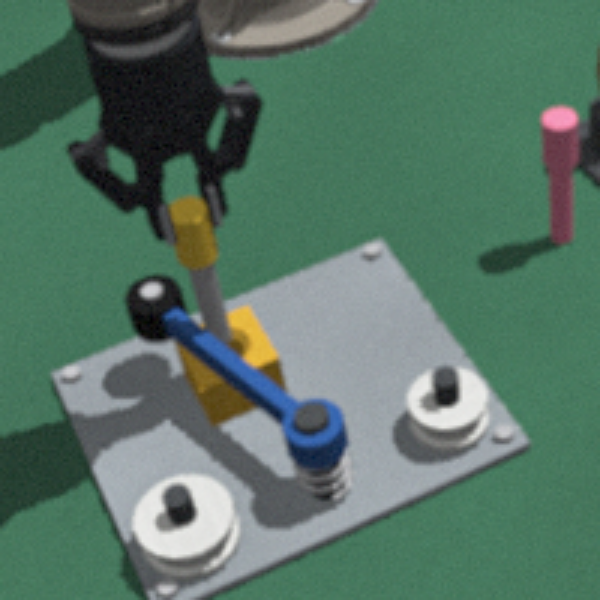

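The arm is swung back and rests on the pin's −y side (3.2 N). The pin is over the hole: foot near (252,182) in the wrist view, on the ring. Lowering gently.

play_rows(series=[{"tx":0,"ty":0,"tz":-0.7,"wx":0,"wy":0,"wz":0,"gripper":0},{"tx":0,"ty":0,"tz":-1.2,"wx":0,"wy":0,"wz":0,"gripper":0},{"tx":0,"ty":0,"tz":-1.7,"wx":0,"wy":0,"wz":0,"gripper":0},{"tx":0,"ty":0,"tz":-2.2,"wx":0,"wy":0,"wz":0,"gripper":0},{"tx":0,"ty":0,"tz":-2.2,"wx":0,"wy":0,"wz":0,"gripper":0}])

```text
t: 10.2
ee_pos: [0.5331, -0.196, 0.1324]
ee_rot: [[0.996, 0.095, -0.002], [0.095, -0.996, 0.001], [-0.002, -0.001, -1.0]]
force: [-1.3, 3.8, -5.2]
opening: 0.323
```

Foot is inside the hole (z ≈ 41 mm) with no resistance. Continuing.

play_rows(series=[{"tx":0,"ty":0,"tz":-0.6,"wx":0,"wy":0,"wz":0,"gripper":0},{"tx":0,"ty":0,"tz":-1.2,"wx":0,"wy":0,"wz":0,"gripper":0},{"tx":0,"ty":0,"tz":-1.8,"wx":0,"wy":0,"wz":0,"gripper":0},{"tx":0,"ty":0,"tz":-2.4,"wx":0,"wy":0,"wz":0,"gripper":0},{"tx":0,"ty":0,"tz":-2.8,"wx":0,"wy":0,"wz":0,"gripper":0},{"tx":0,"ty":0,"tz":-2.8,"wx":0,"wy":0,"wz":0,"gripper":0}])

```text
t: 10.8
ee_pos: [0.5334, -0.1959, 0.1046]
ee_rot: [[0.996, 0.095, -0.001], [0.095, -0.996, 0.001], [-0.001, -0.001, -1.0]]
force: [-1.2, 2.4, -5.0]
opening: 0.322
```

play_rows(series=[{"tx":0,"ty":0,"tz":-0.1,"wx":0,"wy":0,"wz":0,"gripper":0},{"tx":0,"ty":0,"tz":-0.2,"wx":0,"wy":0,"wz":0,"gripper":0},{"tx":0,"ty":0,"tz":-0.3,"wx":0,"wy":0,"wz":0,"gripper":0},{"tx":0,"ty":0,"tz":-0.35,"wx":0,"wy":0,"wz":0,"gripper":0},{"tx":0,"ty":0,"tz":-0.35,"wx":0,"wy":0,"wz":0,"gripper":0},{"tx":0,"ty":0,"tz":-0.35,"wx":0,"wy":0,"wz":0,"gripper":0}])

```text
t: 11.4
ee_pos: [0.534, -0.1962, 0.1022]
ee_rot: [[0.996, 0.094, 0.0], [0.094, -0.996, -0.0], [0.0, 0.0, -1.0]]
force: [-0.8, 2.3, -0.6]
opening: 0.326
```

play_rows(series=[{"tx":0,"ty":0,"tz":-0.1,"wx":0,"wy":0,"wz":0,"gripper":0},{"tx":0,"ty":0,"tz":-0.2,"wx":0,"wy":0,"wz":0,"gripper":0},{"tx":0,"ty":0,"tz":-0.2,"wx":0,"wy":0,"wz":0,"gripper":0},{"tx":0,"ty":0,"tz":-0.2,"wx":0,"wy":0,"wz":0,"gripper":0}])

```text
t: 11.8
ee_pos: [0.5352, -0.1962, 0.1016]
ee_rot: [[0.996, 0.094, 0.002], [0.094, -0.996, -0.0], [0.002, 0.001, -1.0]]
force: [-2.6, 3.0, 8.4]
opening: 0.321
```

Bottomed: 8.4 N up at TCP z 0.1016, exactly the predicted full depth. Releasing.

play_rows(series=[{"tx":0,"ty":0,"tz":0,"wx":0,"wy":0,"wz":0,"gripper":45},{"tx":0,"ty":0,"tz":0,"wx":0,"wy":0,"wz":0,"gripper":60},{"tx":0,"ty":0,"tz":0,"wx":0,"wy":0,"wz":0,"gripper":75},{"tx":0,"ty":0,"tz":0,"wx":0,"wy":0,"wz":0,"gripper":80},{"tx":0,"ty":0,"tz":0,"wx":0,"wy":0,"wz":0,"gripper":80},{"tx":0,"ty":0,"tz":0,"wx":0,"wy":0,"wz":0,"gripper":80}])

```text
t: 12.4
ee_pos: [0.5339, -0.1963, 0.1]
ee_rot: [[0.996, 0.094, -0.0], [0.094, -0.996, -0.0], [-0.0, 0.0, -1.0]]
force: [0.4, 1.1, -0.9]
opening: 0.801
```

Run:
```python
from h import *
s=get_state();print(s['t'],s['ee_pos'],s['opening'],s['force'])
p,d,cal=snap('wrist','wrist8')
```

```text
12.4 [ 0.5338817  -0.19625581  0.09999146] 0.8009186341078203 [ 0.37779039  1.08695745 -0.89906507]
```

View pics/wrist8.png

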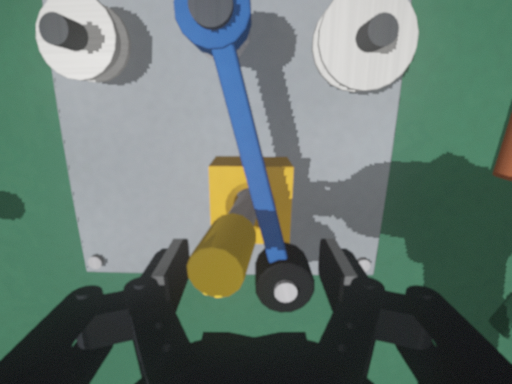

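The pin is in the hole and leans within its clearance, as the spring pushes it; the head is close to the left pad. I'll open fully, shift slightly to +y, then rise straight.

play_rows(series=[{"tx":0,"ty":0.4,"tz":0,"wx":0,"wy":0,"wz":0,"gripper":100},{"tx":0,"ty":0.8,"tz":0,"wx":0,"wy":0,"wz":0,"gripper":100},{"tx":0,"ty":1,"tz":0,"wx":0,"wy":0,"wz":0,"gripper":100},{"tx":0,"ty":1,"tz":0,"wx":0,"wy":0,"wz":0,"gripper":100}])

```text
t: 12.85
ee_pos: [0.5341, -0.1856, 0.1002]
ee_rot: [[0.995, 0.095, 0.0], [0.095, -0.995, 0.0], [0.0, -0.0, -1.0]]
force: [0.8, 0.2, -0.9]
opening: 0.999
```

Run:
```python
from h import *
s=get_state();print(s['t'],s['ee_pos'],s['opening'],s['force'])
p,d,cal=snap('wrist','wrist9')
```

```text
12.85 [ 0.53411197 -0.18562051  0.10019994] 0.9990178897024252 [ 0.81010263  0.20718023 -0.86000071]
```

View pics/wrist9.png

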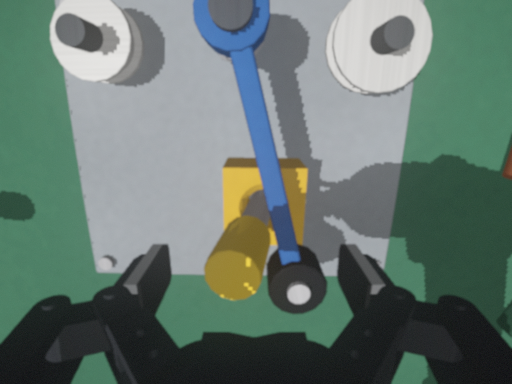

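The pin is free of both pads (gaps about 40 px on the left, more on the right) and the arm still rests on it. Rising.

play_rows(series=[{"tx":0,"ty":0,"tz":1,"wx":0,"wy":0,"wz":0,"gripper":100},{"tx":0,"ty":0,"tz":3,"wx":0,"wy":0,"wz":0,"gripper":100},{"tx":0,"ty":0,"tz":6,"wx":0,"wy":0,"wz":0,"gripper":100},{"tx":0,"ty":0,"tz":9,"wx":0,"wy":0,"wz":0,"gripper":100},{"tx":0,"ty":0,"tz":12,"wx":0,"wy":0,"wz":0,"gripper":100},{"tx":0,"ty":0,"tz":15,"wx":0,"wy":0,"wz":0,"gripper":100},{"tx":0,"ty":0,"tz":17,"wx":0,"wy":0,"wz":0,"gripper":100},{"tx":0,"ty":0,"tz":17,"wx":0,"wy":0,"wz":0,"gripper":100},{"tx":0,"ty":0,"tz":17,"wx":0,"wy":0,"wz":0,"gripper":100},{"tx":0,"ty":0,"tz":17,"wx":0,"wy":0,"wz":0,"gripper":100}])

```text
t: 13.9
ee_pos: [0.5332, -0.1861, 0.2691]
ee_rot: [[0.996, 0.094, -0.002], [0.094, -0.996, 0.0], [-0.002, -0.001, -1.0]]
force: [-0.4, -0.6, -1.6]
opening: 0.999
```

Run:
```python
from h import *
np.set_printoptions(precision=4,suppress=True)
s=get_state();print(s['t'],s['ee_pos'],s['opening'],s['force'])
p,d,cal=snap('scene','scene10')
cv2.imwrite('pics/s10c.png',cv2.resize(p[130:330,80:380],None,fx=2.6,fy=2.6)[:,:,::-1])
p,d,cal=snap('wrist','wrist10')
E=np.array(cal['extrinsics'])
for nm,c in [('scene',None),('wrist',None)]:
    f=np.load(nm+'10.npz'); cc=calibration(nm) 
    hsv=cv2.cvtColor(f['p'],cv2.COLOR_RGB2HSV); m=cv2.inRange(hsv,(18,120,70),(32,255,255))>0
    P,u,v=cloud(cc,f['d'],m); k=(abs(P[:,0]-.53)<.1)&(abs(P[:,1]+.18)<.1)&(P[:,2]>.095); P=P[k]
    print(nm,len(P),'zmax',np.percentile(P[:,2],[1,50,99]),'xy',np.median(P[P[:,2]>.135],0))
    m=cv2.inRange(hsv,(100,150,60),(118,255,255))>0
    P,u,v=cloud(cc,f['d'],m); k=(abs(P[:,2]-.086)<.006)&(abs(P[:,0]-.58)<.12)&(abs(P[:,1]+.2)<.12); P=P[k]
    far=P[P[:,0]<.6]; near=np.array([.6605,-.1613]); w=np.median(far,0)[:2]-near
    a=np.arctan2(w[1],-w[0]); print('arm q ~',0.5-(a+0.089), len(far))
```

```text
13.9 [ 0.5332 -0.1861  0.2691] 0.9986067975521753 [-0.3559 -0.6062 -1.604 ]
scene 274 zmax [0.101  0.1312 0.1468] xy [ 0.5312 -0.1787  0.1422]
arm q ~ 0.7680441657602868 204
wrist 767 zmax [0.1052 0.1436 0.1471] xy [ 0.5297 -0.1774  0.1443]
arm q ~ nan 0
  return _methods._mean(a, axis=axis, dtype=dtype,
  ret = um.true_divide(
```

View pics/s10c.png

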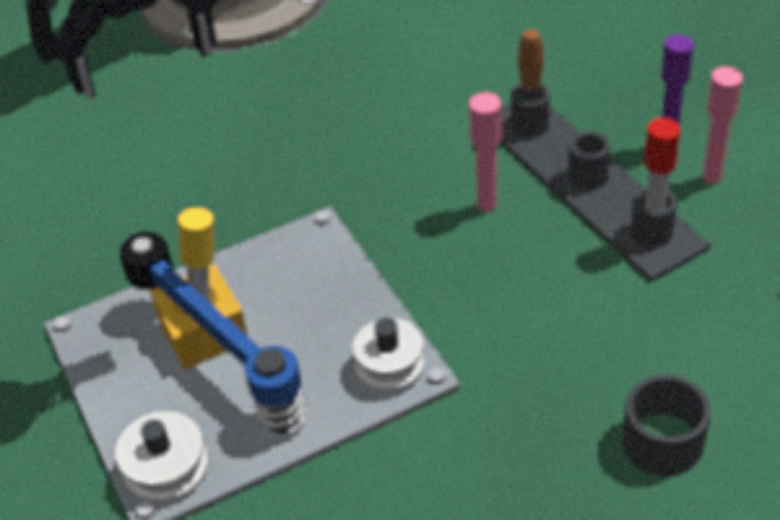

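View pics/wrist10.png

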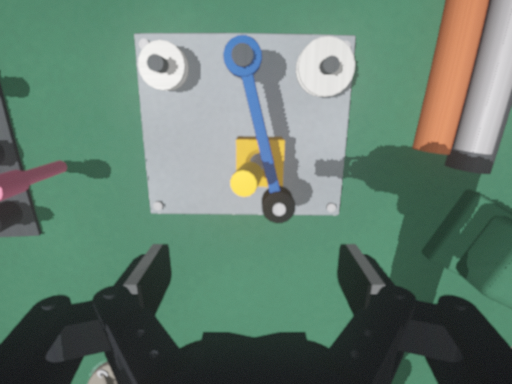

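```bash
python3 -c "
from station import *
print(hand_in())"
```

```text
the job is handed in; nothing more can be done
None
```

I took the yellow-headed pin from the middle stub and swung the blue arm back with its shaft. I then pushed the pin down into the block's hole, let go and backed off about 17 cm upwards. I handed in at about 14 s.

**Checks that agreed:**
- **Depth:** the pin bottomed with 8.4 N upward force at exactly the expected height. After release the head top measured z ≈ 0.144–0.147 m; 0.145 m is expected for a pin fully home.
- **Arm:** from the scene camera the arm stays at about 0.77 rad, against about 0.8 expected, resting on the pin.
- **Rack:** the red-headed pin and the punch are still standing in it.

**Small deviations:**
- The pin leans several degrees towards +y, because the spring pushes it across the hole's 8 mm clearance. It looked settled in the last pictures.
- The same arm-angle check from the wrist camera returned no valid points. That picture does show the arm swung back against the pin.
- My first move call was refused for missing keys, and nothing moved.

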